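# File a test cartridge into a packed spring rack

## Task

Take the loose test cartridge with the upright handle out of its grey stand and file it in the packed row in the metal rack, right beside the cartridge with the raised corner tab, on the side towards the sliding spring plate. Work its tapered foot into the seam so the neighbours are nudged apart, feel along the rack for the locating rail hidden under the row until the notch in the foot drops over it, and seat it fully home on the rack floor, then let go. Go gently: do not ram, jam or lift the rack or the row, keep all of it upright, and leave the other things on the bench where they are.

Things in the scene. Friction and masses are not known exactly. Their poses are not given: they have to be found in the camera images.
- cartridge: Loose white cartridge, upright in the grey stand. Body 100 long (x), 18 thick (y), 95 high (z), 135-220 g, symmetric; on top an upright handle 40 x 10 (y: grip across) x 34 mm, its top 129 mm up. Foot 6 thick at the underside, tapering out to 18 mm at 16 up, with a notch in the middle 12 long (x), 16 high, right through. Slippery. Origin: centre of underside.
- stand: Grey single-slot stand, fixed. Holds the cartridge upright with 1.5 mm play each side; floor 6 mm thick, walls 34 mm high. Pull straight up. (A cabinet hangs over the far left of the bench, beyond the rack: keep the arm drawn in when swinging past.) Origin: centre of its underside on the bench; x along the slot, y across it.
- rack: Aluminium file rack, fixed; 138 mm long in x, 165 in y (row direction, +y towards the spring plate). Floor 6 mm thick: cartridges stand at z = 6, the row's tops at 101 mm. Lips 16 mm high, inner faces at x = +-64 mm: the loose cartridge has 14 mm play each way in x. Rigid end plate 85 mm high at -y. Origin: centre of underside.
- fixed_face (a point): Foot of the rigid end plate's inner face (70 mm to -y of the rack's origin, rack floor). The row of four (72 mm in all) is packed against it; the tabbed one is first, second or third from it. Those between it and the seam cannot give way, so the new cartridge itself must shift 9 mm to +y from the seam as its taper sinks: yield to the side force.
- rail_zone (a point): Middle of the rack floor. The locating rail, a round steel bar 8 mm thick, lies on the floor along y under the whole row; it is set anew each time, 5 to 11 mm to one side or the other (rack +x or -x) of this point, not reported. A foot that rides on it stands 8 mm too high; the notch has 2 mm play each side on it. The row's own cartridges straddle it.
- follower (a joint): Sliding spring plate, its top 81 mm above the bench, at the +y end of the row. Value in m: 0 with its inner face 71 mm from the rigid end plate, growing to 0.050 as it slides to +y; about 0.001 with four cartridges packed, 0.019 with five. Pushes towards the end plate with 3.5 N, plus 0.5 N per 10 mm, and 1 N friction.
- index: White cartridge in the row with a raised tab, 14 long (x), 5 thick, rising 14 mm above its top at the robot-side (-x) end, 47 to 61 mm from its middle, on the half away from the spring plate. 124 long (x), 18 thick, 95 high, 150 g, no handle, top edges bevelled 5 mm wide, 9 deep. Origin: centre of underside; axes as the rack's.
- plain_1: A plain white cartridge in the row: no tab, no handle; 124 mm long (x), 18 thick (y), 95 high, 150 g, top edges bevelled 5 mm wide, 9 deep. Origin: centre of its underside; axes as the rack's.
- plain_2: A plain white cartridge in the row: no tab, no handle; 124 mm long (x), 18 thick (y), 95 high, 150 g, top edges bevelled 5 mm wide, 9 deep. Origin: centre of its underside; axes as the rack's.
- plain_3: A plain white cartridge in the row: no tab, no handle; 124 mm long (x), 18 thick (y), 95 high, 150 g, top edges bevelled 5 mm wide, 9 deep. Origin: centre of its underside; axes as the rack's.
- micropipette: Bystander: hand pipette lying on the bench, 272x57x28 mm; leave alone. Origin: centre of its underside.
- timer: Bystander: white kitchen-type timer, 62x62x20 mm; leave alone. Origin: centre of its underside.
- marker: Bystander: marker pen lying on the bench, 125x15x13 mm; leave alone. Origin: centre of its underside.

How it is judged:
By the outcome, as a careful person would: the job done as asked, in the order asked, and still so for the second after the job is handed in, with the robot touching nothing.
It also fails if it takes over 72 s, if anything falls off the work surface, if the arm or the gripper's body presses on something with over 40 N, if the wrist force passes 120 N, or if a joint passes its speed limit or range.

## Robot

A 6-joint arm with a two-finger parallel gripper is mounted at the origin on a cart in front of the work surface, level with it; the furniture and walls round the work are solid. World frame = base frame: x ahead of the robot, y to its left, z up, the work surface at z = 0. Lengths are in m, angles in rad, forces in N, time in s.
With the tool pointing down it reaches from about 0.375 to 0.9 m from the base axis. Payload 3.1 kg.
Tool frame: the origin (TCP) lies midway between the tips of the shut fingers; the grasp point (between the pads) lies ctrl.grip_point_offset behind it (ctrl.grip_point_offset is the distance from the TCP to the grasp point, in m); z points along the fingers, y is the line along which they close (so a half turn about z gives the same grasp; the last joint's range is limited). The gripper opens to 85 mm and grips with 20 to 120 N. Pads are 22 mm wide; open, the fingers measure 114 mm over their backs; the gripper's body (76 mm by 85 mm) begins 54 mm behind the grasp point. The pads swing forward as they close: fully open they stand 13 mm farther back than shut.
Start: joints at [0.993, 0.527, 1.433, -0, 1.181, -0.178], TCP at [0.243, 0.576, 0.231] pointing down, gripper open.
Joint ranges: [-3.08, 3.08], [-0.75, 2.2], [0.22, 2.44], [-1.43, 4.57], [0, 2.65], [-2.85, 2.85]. Speed limits (rad/s): [2.79, 2.79, 3.14, 3.14, 3.14, 3.14].

## Interface

Orientations are given as a 3x3 rotation matrix whose columns are the frame's x, y, z axes.
In Python, from station import monitor, eyes, ctrl gives the robot as it stands.
- The arm moves only by the tool drive_tool, never from a script. Its argument "plan" is a list of rows, each an object of numbers: "grip": the closure, from -1 (fully open) to 1 (shut); "x", "y", "z": the shift along the tool's x, y, z in mm; "rx", "ry", "rz": the turn, a rotation vector about the tool's x, y, z in degrees. A call has 1 to 12 rows; each row is the pose to reach, as a shift and turn from the pose commanded when the call began, along the tool's axes at that moment; what a row does not reach only later rows make up. A row lasts 1/10 s, in which the tool goes at most 50 mm and 8.59 degrees, less where a joint would pass 70% of its speed; a pose out of reach is approached as far as the arm can. A call with a gripper value outside its range is refused whole. The fingers move at their own pace and stop on an object; the grip force is fixed at half the most. Time passes only in rows, so rows that repeat a pose let the fingers close. It gives the time, the measured TCP pose, the force, the opening and the grip force at its end, in the units of the state.
- monitor.sense(): the state, without advancing time (a new reading comes with each control period).
- eyes.read_camera(name): name is "side" or "top" or "wrist"; returns the picture (400x640x3 uint8, red, green, blue); there is no depth.
- eyes.camera_model(name): a dict with "intrinsics" (3x3 intrinsics, pixels), "T" (4x4, takes a point from camera to world coordinates). Camera axes: x right, y up, looking along -z (the intrinsics and any distortion apply to the point x, -y, -z); pixel columns grow to the right and rows downward; lengths in m; the calibration is good to about 2 mm. A picture is of the moment at which its call begins: read the wrist's pose just before it. camera_model takes no time and is no camera call; for the wrist camera it gives the pose at the moment of the call.
- ctrl.hand_in(): hands the job in; it is judged then, once.
The state is a dict: "time": time; "q": joint angles; "qd": joint speeds; "tau": joint torques, N m; "tool_pos": TCP position; "tool_rot": TCP orientation; "force": force on the tool from outside, world axes, zero at the start; "torque": the same for the moment, N m; "opening": finger opening in m; "grip_force": force on a finger pad.
Only numpy, scipy, OpenCV 4.12 (cv2) and the standard library are available. Lean on these libraries where they do the work, as an engineer would, in place of code of your own. Each camera call takes 0.05 s, during which the arm holds its last target. There are 200 camera calls.

## Working session

There is one attempt and no reset: what is moved stays moved. The work goes in short steps, Python scripts to look and compute and a tool call to move; the robot and the scene stay as the last step left them, time stands still between calls to the robot, and variables do not carry over. Pictures are saved under pics/ and viewed, at most 10 in all, crops included, and the job is handed in when it is done.

Besides the shell and the picture viewer there is one more tool, called after ">>>" as a command line: name --argument value ..., lists and objects as JSON in quotes. drive_tool: Moves the arm, as the interface text tells. Its arguments: {"type":"object","properties":{"plan":{"type":"array","items":{"type":"object","properties":{"grip":{"type":"number"},"x":{"type":"number"},"y":{"type":"number"},"z":{"type":"number"},"rx":{"type":"number"},"ry":{"type":"number"},"rz":{"type":"number"}}}}},"required":["plan"]}

```bash
ls; mkdir -p pics
python3 - <<'E'
from station import monitor, eyes, ctrl
import cv2,numpy as np
s=monitor.sense(); print(s['time'],s['tool_pos'],np.round(s['tool_rot'],3),s['force'],s['opening'],ctrl.grip_point_offset)
np.set_printoptions(suppress=True,precision=4)
for n in ("top","side"):
    im=eyes.read_camera(n); cv2.imwrite(f"pics/{n}0.png",im[:,:,::-1]); m=eyes.camera_model(n); print(n,m)
E
```

```text
pics
0.0 [0.24285086 0.57511767 0.23034174] [[-0.921  0.389 -0.001]
 [ 0.389  0.921 -0.002]
 [ 0.    -0.002 -1.   ]] [ 1.01093352  0.1268282  -0.1288865 ] 0.08541260513335282 0.0187
top {'intrinsics': array([[397.0464,   0.    , 323.2318],
       [  0.    , 397.0464, 198.1162],
       [  0.    ,   0.    ,   1.    ]]), 'T': array([[ 0.0265,  0.9928, -0.1166,  0.4262],
       [-0.9995,  0.0283,  0.0143, -0.0929],
       [ 0.0175,  0.1162,  0.9931,  1.0906],
       [ 0.    ,  0.    ,  0.    ,  1.    ]])}
side {'intrinsics': array([[507.0024,   0.    , 326.3323],
       [  0.    , 507.0024, 199.226 ],
       [  0.    ,   0.    ,   1.    ]]), 'T': array([[ 0.9818,  0.0887, -0.1678,  0.2866],
       [-0.1888,  0.3643, -0.9119, -1.5731],
       [-0.0197,  0.927 ,  0.3745,  0.6555],
       [ 0.    ,  0.    ,  0.    ,  1.    ]])}
```

View pics/top0.png

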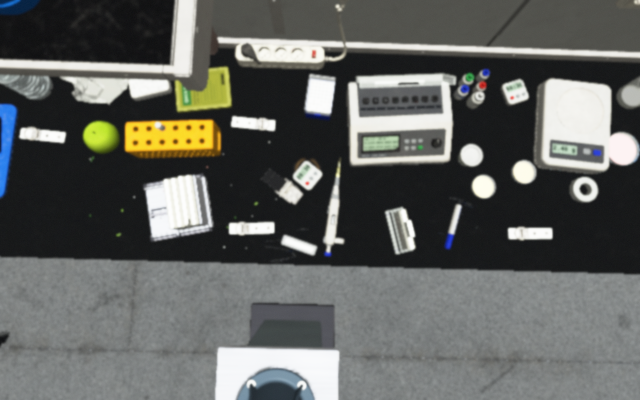

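View pics/side0.png

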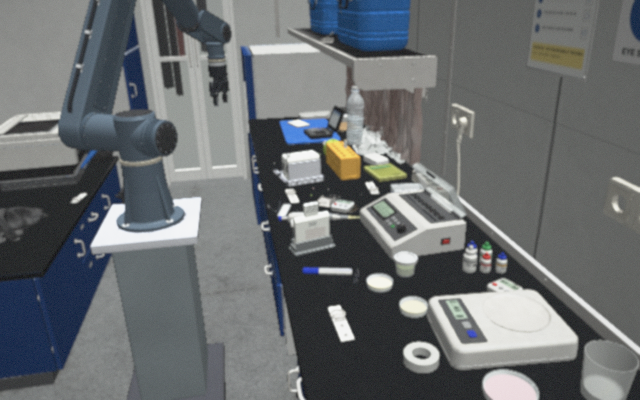

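The top view shows the rack near pixel (178,208) and the stand with cartridge near (400,230). The side view shows the handle near (311,207) and the rack near (301,167). I'll enlarge both for corners.

```bash
cat > h.py <<'E'
from station import monitor, eyes, ctrl
import cv2,numpy as np
np.set_printoptions(suppress=True,precision=4)
def ray(n,p,m=None):
    m=m or eyes.camera_model(n); K,T=m['intrinsics'],m['T']
    d=np.linalg.inv(K)@np.array([p[0],p[1],1.]); d=T[:3,:3]@np.array([d[0],-d[1],-d[2]])
    return T[:3,3],d/np.linalg.norm(d)
def onz(n,p,z,m=None):
    o,d=ray(n,p,m); return o+d*(z-o[2])/d[2]
def tri(rays):
    A=0;b=0
    for o,d in rays:
        P=np.eye(3)-np.outer(d,d); A=A+P; b=b+P@o
    x=np.linalg.solve(A,b); return x,[np.linalg.norm((np.eye(3)-np.outer(d,d))@(x-o)) for o,d in rays]
def proj(n,P,m=None):
    m=m or eyes.camera_model(n); T=np.linalg.inv(m['T']); c=T[:3,:3]@np.array(P)+T[:3,3]
    u=m['intrinsics']@np.array([c[0],-c[1],-c[2]]); return u[:2]/u[2]
E
python3 - <<'E'
from h import *
t=cv2.imread('pics/top0.png'); s=cv2.imread('pics/side0.png')
f=lambda im,x,y,w,h,k:cv2.resize(im[y:y+h,x:x+w],None,fx=k,fy=k,interpolation=cv2.INTER_CUBIC)
a=np.hstack([f(t,138,168,80,75,4),f(t,365,195,80,75,4)]); b=np.hstack([f(s,270,140,80,60,4),f(s,280,195,80,60,4)])
cv2.imwrite('pics/crop.png',np.vstack([a,b]))
for n,p,z in [("top",(178,208),.1),("top",(400,230),.1),("side",(301,157),.1)]: print(n,onz(n,p,z))
E
```

```text
top [0.5074 0.2536 0.1   ]
top [ 0.4678 -0.301   0.1   ]
side [0.5232 0.2116 0.1   ]
```

View pics/crop.png

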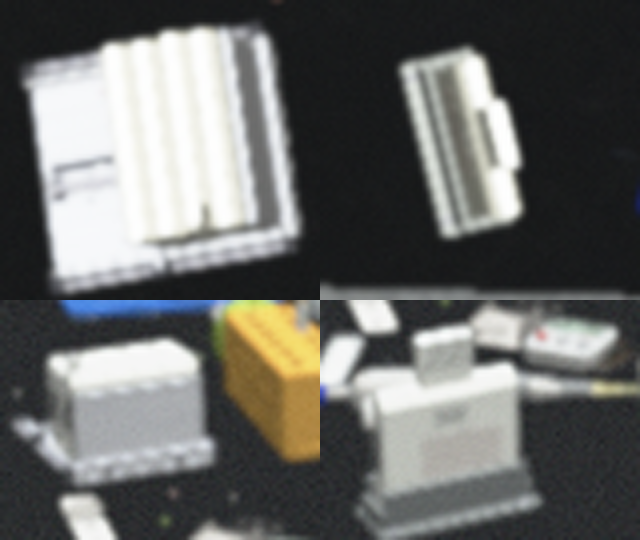

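Run:
```python
from h import *
print('handle',tri([ray('top',(411.5,228.5)),ray('side',(310.75,203.2))]))
T=lambda x,y:(138+x/4,168+y/4); S=lambda x,y:(365+(x-320)/4,195+y/4)
a,b=[onz('top',S(*p),.034)[:2] for p in ((402,65),(443,235))]; d=a-b; print('stand yaw',np.degrees(np.arctan2(d[1],d[0])))
a,b=[onz('top',T(*p),.1)[:2] for p in ((105,45),(135,240))]; d=a-b; print('row yaw',np.degrees(np.arctan2(d[1],d[0])),a,b)
print('row right end',onz('top',T(215,30),.1),onz('top',T(245,225),.1),'tab',onz('top',T(205,212),.115))
for p in ((25,70),(55,290),(298,235),(265,30)): print(onz('top',T(*p),.01))
s=monitor.sense();m=eyes.camera_model('wrist');R=s['tool_rot']
print('cam in tool',R.T@(m['T'][:3,3]-s['tool_pos']),R.T@m['T'][:3,:3],m['intrinsics'])
g=R.T@(np.array([.42,.23,.36])-s['tool_pos']);print('to rack',g*1000)
```

```text
handle (array([ 0.4723, -0.3218,  0.1343]), [np.float64(0.0015760718977221198), np.float64(0.001576071897722085)])
stand yaw 14.087927940760078
row yaw 12.674806502244545 [0.5787 0.2928] [0.4574 0.2655]
row right end [0.5903 0.2249 0.1   ] [0.4685 0.1984 0.1   ] tab [0.4751 0.2188 0.115 ]
[0.5738 0.3808 0.01  ]
[0.4253 0.3491 0.01  ]
[0.4666 0.1889 0.01  ]
[0.6062 0.2196 0.01  ]
cam in tool [ 0.0764 -0.0009 -0.1424] [[ 0.0002  0.9547  0.2975]
 [ 1.      0.0002 -0.0012]
 [-0.0012  0.2975 -0.9547]] [[353.9055   0.     316.2179]
 [  0.     353.9055 197.0705]
 [  0.       0.       1.    ]]
to rack [-297.4461 -249.275  -129.1985]
```

>>> drive_tool --plan '[{"x": -45,"y": -30,"z": -13,"rz": -5},{"x": -85,"y": -56,"z": -26,"rz": -10},{"x": -125,"y": -83,"z": -40,"rz": -15},{"x": -165,"y": -110,"z": -55,"rz": -20},{"x": -205,"y": -136,"z": -65,"rz": -25},{"x": -240,"y": -160,"z": -75,"rz": -30},{"x": -275,"y": -182,"z": -85,"rz": -33},{"x": -310,"y": -205,"z": -95,"rz": -35},{"x": -341,"y": -225,"z": -100,"rz": -35.5},{"x": -341,"y": -225,"z": -100,"rz": -35.5},{"x": -341,"y": -225,"z": -100,"rz": -35.5}]'

```text
invalid input at $.plan[0]: expected keys grip, x, y, z, rx, ry, rz
```

```bash
cat > look.py <<'E'
from h import *
import sys,pickle
n=sys.argv[1]; s=monitor.sense(); m=eyes.camera_model('wrist'); im=eyes.read_camera('wrist')
cv2.imwrite(f'pics/{n}.png',im[:,:,::-1]); pickle.dump((m,s),open(f'{n}.pkl','wb'))
R=s['tool_rot'];print(s['time'],s['tool_pos'],'yaw',np.degrees(np.arctan2(-R[0,1],R[1,1])),'zax',R[:,2],s['force'])
E
python3 look.py w1
```

```text
0.1 [0.2429 0.5752 0.2304] yaw -22.905988167384123 zax [-0.0011 -0.0016 -1.    ] [ 0.0864 -0.5987 -0.2072]
```

View pics/w1.png

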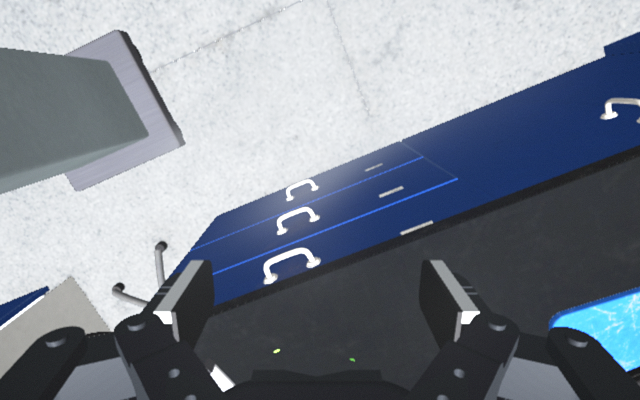

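The move was refused (all keys are needed), so this view from the start pose shows only cabinet drawers, with the fingers at columns 180 and 450.

>>> drive_tool --plan '[{"grip": -1,"x": -45,"y": -30,"z": -13,"rx": 0,"ry": 0,"rz": -5},{"grip": -1,"x": -85,"y": -56,"z": -26,"rx": 0,"ry": 0,"rz": -10},{"grip": -1,"x": -125,"y": -83,"z": -40,"rx": 0,"ry": 0,"rz": -15},{"grip": -1,"x": -165,"y": -110,"z": -55,"rx": 0,"ry": 0,"rz": -20},{"grip": -1,"x": -205,"y": -136,"z": -65,"rx": 0,"ry": 0,"rz": -25},{"grip": -1,"x": -240,"y": -160,"z": -75,"rx": 0,"ry": 0,"rz": -30},{"grip": -1,"x": -275,"y": -182,"z": -85,"rx": 0,"ry": 0,"rz": -33},{"grip": -1,"x": -310,"y": -205,"z": -95,"rx": 0,"ry": 0,"rz": -35},{"grip": -1,"x": -341,"y": -225,"z": -100,"rx": 0,"ry": 0,"rz": -35.5},{"grip": -1,"x": -341,"y": -225,"z": -100,"rx": 0,"ry": 0,"rz": -35.5},{"grip": -1,"x": -341,"y": -225,"z": -100,"rx": 0,"ry": 0,"rz": -35.5}]'

```text
time: 1.25
tool_pos: [0.4698, 0.2351, 0.331]
tool_rot: [[-0.976, -0.216, -0.001], [-0.216, 0.976, 0.0], [0.001, 0.001, -1.0]]
force: [0.0, 0.6, -0.2]
opening: 0.0851
grip_force: 0.0
```

```bash
python3 look.py w2
```

```text
1.25 [0.4698 0.2351 0.331 ] yaw 12.462017326604412 zax [-0.001   0.0004 -1.    ] [ 0.0252  0.6243 -0.1555]
```

View pics/w2.png

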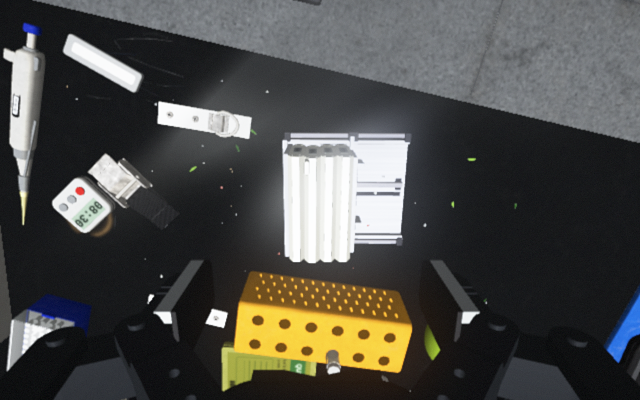

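The rack is at columns 284–410, rows 135–260, with the end plate on the left and the tab near (307,165). I'll enlarge the row.

Run:
```python
import cv2
im=cv2.imread('pics/w2.png')[125:275,270:420]; cv2.imwrite('pics/w2c.png',cv2.resize(cv2.convertScaleAbs(im,alpha=0.9),None,fx=4,fy=4,interpolation=cv2.INTER_CUBIC))
g=cv2.cvtColor(cv2.imread('pics/w2.png'),cv2.COLOR_BGR2GRAY)
for r in (160,168,200,235,250): print(r,list(g[r,280:364]))
```

```text
160 [np.uint8(68), np.uint8(72), np.uint8(130), np.uint8(220), np.uint8(242), np.uint8(241), np.uint8(241), np.uint8(241), np.uint8(237), np.uint8(237), np.uint8(238), np.uint8(245), np.uint8(253), np.uint8(253), np.uint8(253), np.uint8(253), np.uint8(253), np.uint8(254), np.uint8(251), np.uint8(224), np.uint8(220), np.uint8(221), np.uint8(220), np.uint8(224), np.uint8(216), np.uint8(157), np.uint8(148), np.uint8(149), np.uint8(175), np.uint8(238), np.uint8(254), np.uint8(254), np.uint8(253), np.uint8(253), np.uint8(253), np.uint8(252), np.uint8(235), np.uint8(225), np.uint8(225), np.uint8(225), np.uint8(229), np.uint8(237), np.uint8(238), np.uint8(238), np.uint8(241), np.uint8(247), np.uint8(252), np.uint8(252), np.uint8(252), np.uint8(252), np.uint8(252), np.uint8(252), np.uint8(249), np.uint8(235), np.uint8(226), np.uint8(226), np.uint8(228), np.uint8(234), np.uint8(238), np.uint8(238), np.uint8(238), np.uint8(236), np.uint8(242), np.uint8(252), np.uint8(252), np.uint8(252), np.uint8(252), np.uint8(252), np.uint8(252), np.uint8(247), np.uint8(229), np.uint8(226), np.uint8(227), np
[... 4502 characters left out ...]
225), np.uint8(224), np.uint8(224), np.uint8(230), np.uint8(240), np.uint8(241), np.uint8(241), np.uint8(243), np.uint8(250), np.uint8(254), np.uint8(254), np.uint8(254), np.uint8(254), np.uint8(254), np.uint8(254), np.uint8(235), np.uint8(225), np.uint8(223), np.uint8(228), np.uint8(238), np.uint8(241), np.uint8(240), np.uint8(241), np.uint8(248), np.uint8(254), np.uint8(254), np.uint8(254), np.uint8(254), np.uint8(254), np.uint8(254), np.uint8(250), np.uint8(226), np.uint8(223), np.uint8(229), np.uint8(243), np.uint8(248), np.uint8(251), np.uint8(237), np.uint8(93), np.uint8(65), np.uint8(70), np.uint8(70), np.uint8(72), np.uint8(70), np.uint8(70), np.uint8(68), np.uint8(69), np.uint8(67)]
```

View pics/w2c.png

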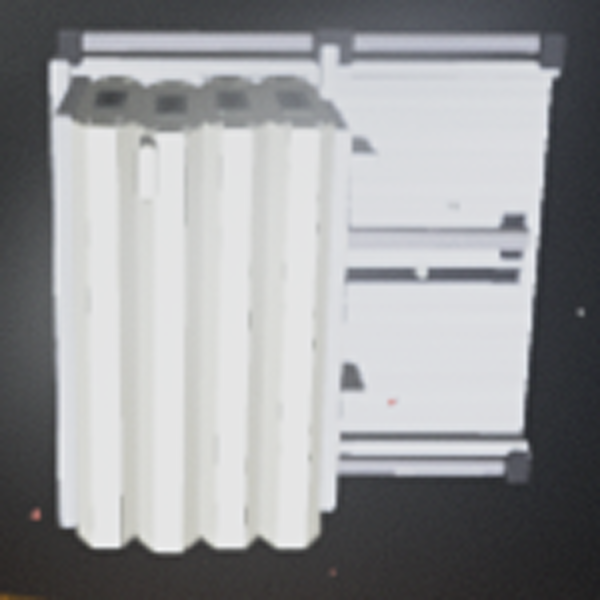

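The index is the second from the end plate: its tab is at crop (148,165) on the left half of the second top. The target seam is between the 2nd and 3rd tops, near pixel (319.8,200).

Run:
```python
from h import *
import pickle
m,s=pickle.load(open('w2.pkl','rb')); O=lambda p,z:onz('wrist',p,z,m)
P=[O(p,.101) for p in ((320.7,168),(319.8,200),(319.4,250))]; print(P); d=P[2]-P[0]; print('yaw',np.degrees(np.arctan2(d[1],d[0])))
c=lambda x,y:(270+x/4,125+y/4)
# rack corners at lip height; row ends at top
print('lips near',O(c(70,45),.016),O(c(555,45),.016),'far right',O(c(515,465),.016))
near=[O(c(x,125),.101) for x in (100,170,235,295)]; far=[O(c(x,549),.101) for x in (103,167,227,290)]
for a,b in zip(near,far): print(a,b,np.linalg.norm(a-b),(a+b)/2)
# height check of the tops: near edge of the seam in wrist against the top view, left row end
T=lambda x,y:(138+x/4,168+y/4)
print('row far left corner', tri([ray('wrist',c(318,530),m),ray('top',T(105,45))]), tri([ray('wrist',c(320,125),m),ray('top',T(135,240))]))
print('bar',O(c(430,238),.01),O(c(430,273),.006))
R=s['tool_rot']; print('to stand', R.T@(np.array([.43,-.31,.33])-s['tool_pos'])*1000)
```

```text
[array([0.4752, 0.2411, 0.101 ]), array([0.5106, 0.2481, 0.101 ]), array([0.57  , 0.2609, 0.101 ])]
yaw 11.79550220254928
lips near [0.462  0.1956 0.016 ] [0.4284 0.3478 0.016 ] far right [0.5726 0.3769 0.016 ]
[0.4686 0.2116 0.101 ] [0.5913 0.2374 0.101 ] 0.1253284475337412 [0.53   0.2245 0.101 ]
[0.4646 0.2298 0.101 ] [0.5873 0.2556 0.101 ] 0.12533384846141388 [0.5259 0.2427 0.101 ]
[0.4609 0.2467 0.101 ] [0.5835 0.2728 0.101 ] 0.1253375345241706 [0.5222 0.2597 0.101 ]
[0.4574 0.2623 0.101 ] [0.5795 0.2908 0.101 ] 0.12534826305292934 [0.5185 0.2765 0.101 ]
row far left corner (array([0.5823, 0.3017, 0.0782]), [np.float64(0.0004421041129551236), np.float64(0.0004421041129551201)]) (array([0.4581, 0.2706, 0.0864]), [np.float64(0.0003291840437666994), np.float64(0.00032918404376668125)])
bar [0.5004 0.3271 0.01  ] [0.5134 0.3313 0.006 ]
to stand [ 156.4771 -523.6944    0.873 ]
```

>>> drive_tool --plan '[{"grip": -1,"x": 13,"y": -45,"z": 0,"rx": 0,"ry": 0,"rz": 0},{"grip": -1,"x": 27,"y": -90,"z": 0,"rx": 0,"ry": 0,"rz": -1.6},{"grip": -1,"x": 40,"y": -135,"z": 0,"rx": 0,"ry": 0,"rz": -1.6},{"grip": -1,"x": 54,"y": -180,"z": 0,"rx": 0,"ry": 0,"rz": -1.6},{"grip": -1,"x": 68,"y": -225,"z": 0,"rx": 0,"ry": 0,"rz": -1.6},{"grip": -1,"x": 82,"y": -270,"z": 0,"rx": 0,"ry": 0,"rz": -1.6},{"grip": -1,"x": 95,"y": -315,"z": 0,"rx": 0,"ry": 0,"rz": -1.6},{"grip": -1,"x": 108,"y": -360,"z": 0,"rx": 0,"ry": 0,"rz": -1.6},{"grip": -1,"x": 122,"y": -405,"z": 0,"rx": 0,"ry": 0,"rz": -1.6},{"grip": -1,"x": 135,"y": -450,"z": 0,"rx": 0,"ry": 0,"rz": -1.6},{"grip": -1,"x": 148,"y": -495,"z": 0,"rx": 0,"ry": 0,"rz": -1.6},{"grip": -1,"x": 156,"y": -524,"z": 0,"rx": 0,"ry": 0,"rz": -1.6}]'

```text
time: 2.5
tool_pos: [0.432, -0.3111, 0.3308]
tool_rot: [[-0.969, -0.246, -0.0], [-0.246, 0.969, -0.0], [0.0, 0.0, -1.0]]
force: [0.8, 0.2, 0.2]
opening: 0.0855
grip_force: 0.0
```

>>> drive_tool --plan '[{"grip": -1,"x": 0,"y": 0,"z": 0,"rx": 0,"ry": 0,"rz": 0},{"grip": -1,"x": 0,"y": 0,"z": 0,"rx": 0,"ry": 0,"rz": 0}]'

```text
time: 2.7
tool_pos: [0.4319, -0.3083, 0.3305]
tool_rot: [[-0.969, -0.246, -0.001], [-0.246, 0.969, 0.002], [0.001, 0.003, -1.0]]
force: [0.0, -0.2, 0.4]
opening: 0.0855
grip_force: 0.0
```

```bash
python3 look.py w3
python3 - <<'E'
import cv2
im=cv2.imread('pics/w3.png')[90:290,220:420]; cv2.imwrite('pics/w3c.png',cv2.resize(cv2.convertScaleAbs(im,alpha=0.9),None,fx=3,fy=3,interpolation=cv2.INTER_CUBIC))
E
```

```text
2.7 [ 0.4319 -0.3083  0.3305] yaw 14.226758386378355 zax [-0.0011  0.0024 -1.    ] [ 0.046  -0.2434  0.3884]
```

View pics/w3c.png

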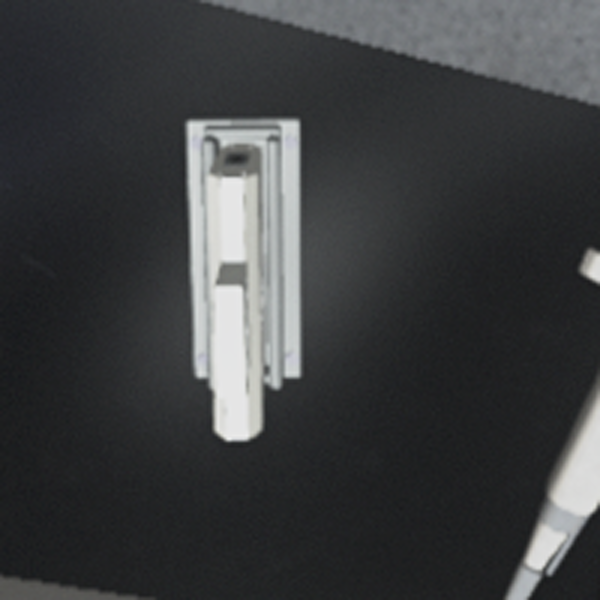

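The handle's near top edge is at crop (216–243,283), the body's near top edge is at row ~178 and its far end at ~438.

Run:
```python
from h import *
import pickle
m,s=pickle.load(open('w3.pkl','rb')); O=lambda p,z:onz('wrist',p,z,m)
c=lambda x,y:(220+x/3,90+y/3)
th=np.radians(14.2); ex=np.array([np.cos(th),np.sin(th),0]); 
l,r=O(c(216,283),.135),O(c(243,283),.135); print('width',np.linalg.norm(l-r)); print('handle centre from near edge',(l+r)/2+.02*ex)
a=O(c(233,178),.101); b=O(c(238,438),.101); print('body',a,b,np.linalg.norm(a-b),(a+b)/2)
q=[O(c(*p),.006) for p in ((187,122),(299,122),(194,377),(298,377))]; print('stand base',q,sum(q)/4)
d=q[2]-q[0]; e=q[3]-q[1]; f=q[1]-q[0]; print([np.degrees(np.arctan2(v[1],v[0])) for v in (d,e)],np.degrees(np.arctan2(-f[0],f[1])))
print('tri handle near corner/top', tri([ray('wrist',c(229.5,283),m),ray('top',(411.5+1.9,228.5+7.7))]))
```

```text
width 0.008901196272758455
handle centre from near edge [ 0.471  -0.3182  0.135 ]
body [ 0.4235 -0.3303  0.101 ] [ 0.5196 -0.3055  0.101 ] 0.09931414788379116 [ 0.4715 -0.3179  0.101 ]
stand base [array([ 0.4213, -0.3559,  0.006 ]), array([ 0.4093, -0.3087,  0.006 ]), array([ 0.5359, -0.327 ,  0.006 ]), array([ 0.524 , -0.2797,  0.006 ])] [ 0.4726 -0.3178  0.006 ]
[np.float64(14.19479015067413), np.float64(14.17699606012029)] 14.218074204836553
tri handle near corner/top (array([ 0.4513, -0.324 ,  0.1394]), [np.float64(0.0012480098132390185), np.float64(0.0012480098132389428)])
```

>>> drive_tool --plan '[{"grip": -1,"x": -18,"y": -10,"z": 40,"rx": 0,"ry": 0,"rz": 0},{"grip": -1,"x": -35,"y": -19,"z": 80,"rx": 0,"ry": 0,"rz": 0},{"grip": -1,"x": -35,"y": -19,"z": 120,"rx": 0,"ry": 0,"rz": 0},{"grip": -1,"x": -35,"y": -19,"z": 155,"rx": 0,"ry": 0,"rz": 0},{"grip": -1,"x": -35,"y": -19,"z": 185,"rx": 0,"ry": 0,"rz": 0},{"grip": -1,"x": -35,"y": -19,"z": 205,"rx": 0,"ry": 0,"rz": 0},{"grip": -1,"x": -35,"y": -19,"z": 220,"rx": 0,"ry": 0,"rz": 0},{"grip": -1,"x": -35,"y": -19,"z": 225,"rx": 0,"ry": 0,"rz": 0},{"grip": -1,"x": -35,"y": -19,"z": 225,"rx": 0,"ry": 0,"rz": 0},{"grip": -1,"x": -35,"y": -19,"z": 225,"rx": 0,"ry": 0,"rz": 0}]'

```text
time: 3.75
tool_pos: [0.4711, -0.319, 0.1072]
tool_rot: [[-0.969, -0.246, 0.001], [-0.246, 0.969, -0.001], [-0.001, -0.001, -1.0]]
force: [-0.5, -0.7, -0.0]
opening: 0.0853
grip_force: 0.0
```

>>> drive_tool --plan '[{"grip": 0.3,"x": 0,"y": 0,"z": 0,"rx": 0,"ry": 0,"rz": 0},{"grip": 0.5,"x": 0,"y": 0,"z": 0,"rx": 0,"ry": 0,"rz": 0},{"grip": 0.7,"x": 0,"y": 0,"z": 0,"rx": 0,"ry": 0,"rz": 0},{"grip": 0.8,"x": 0,"y": 0,"z": 0,"rx": 0,"ry": 0,"rz": 0},{"grip": 0.9,"x": 0,"y": 0,"z": 0,"rx": 0,"ry": 0,"rz": 0},{"grip": 1,"x": 0,"y": 0,"z": 0,"rx": 0,"ry": 0,"rz": 0},{"grip": 1,"x": 0,"y": 0,"z": 0,"rx": 0,"ry": 0,"rz": 0},{"grip": 1,"x": 0,"y": 0,"z": 0,"rx": 0,"ry": 0,"rz": 0},{"grip": 1,"x": 0,"y": 0,"z": 0,"rx": 0,"ry": 0,"rz": 0}]'

```text
time: 4.65
tool_pos: [0.4705, -0.3197, 0.1066]
tool_rot: [[-0.969, -0.245, 0.0], [-0.245, 0.969, -0.0], [-0.0, -0.001, -1.0]]
force: [0.3, -0.7, 3.5]
opening: 0.0091
grip_force: 59.0
```

>>> drive_tool --plan '[{"grip": 1,"x": 0,"y": 0,"z": -4,"rx": 0,"ry": 0,"rz": 0},{"grip": 1,"x": 0,"y": 0,"z": -10,"rx": 0,"ry": 0,"rz": 0},{"grip": 1,"x": 0,"y": 0,"z": -20,"rx": 0,"ry": 0,"rz": 0},{"grip": 1,"x": 0,"y": 0,"z": -32,"rx": 0,"ry": 0,"rz": 0},{"grip": 1,"x": 0,"y": 0,"z": -46,"rx": 0,"ry": 0,"rz": 0},{"grip": 1,"x": 0,"y": 0,"z": -62,"rx": 0,"ry": 0,"rz": 0},{"grip": 1,"x": 0,"y": 0,"z": -80,"rx": 0,"ry": 0,"rz": 0},{"grip": 1,"x": 0,"y": 0,"z": -100,"rx": 0,"ry": 0,"rz": 0},{"grip": 1,"x": 0,"y": 0,"z": -120,"rx": 0,"ry": 0,"rz": 0},{"grip": 1,"x": 0,"y": 0,"z": -140,"rx": 0,"ry": 0,"rz": 0},{"grip": 1,"x": 0,"y": 0,"z": -155,"rx": 0,"ry": 0,"rz": 0},{"grip": 1,"x": 0,"y": 0,"z": -155,"rx": 0,"ry": 0,"rz": 0}]'

```text
time: 5.85
tool_pos: [0.4715, -0.3206, 0.2647]
tool_rot: [[-0.969, -0.245, 0.005], [-0.245, 0.969, -0.005], [-0.003, -0.006, -1.0]]
force: [-0.4, -1.4, -1.5]
opening: 0.0093
grip_force: 58.5
```

```bash
python3 look.py w4
python3 - <<'E'
from h import *
s=monitor.sense();R=s['tool_rot']
ey=np.array([-.2096,.978,0]); S=np.array([.524,.251,0])
print(R.T@(S+np.array([0,0,.262])-s['tool_pos'])*1000, s['opening'],s['grip_force'],s['torque'])
im=cv2.imread('pics/w4.png'); cv2.imwrite('pics/w4c.png',cv2.resize(im[200:400,180:460],None,fx=2,fy=2))
E
```

```text
5.85 [ 0.4715 -0.3206  0.2647] yaw 14.20118516721653 zax [ 0.0047 -0.0047 -1.    ] [-0.3617 -1.4096 -1.5091]
[-191.6295  540.4043   -0.2998] 0.008941646166878146 58.52134108543396 [-0.0343  0.045   0.0243]
```

View pics/w4c.png

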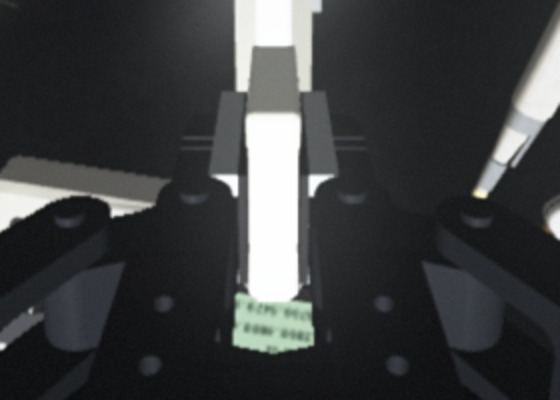

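Cartridge held upright and centred between the pads (handle near crop (272,150)), carried about 160 mm up. Next I swing it to the rack.

>>> drive_tool --plan '[{"grip": 1,"x": -5,"y": 15,"z": 0,"rx": 0,"ry": 0,"rz": 0},{"grip": 1,"x": -12,"y": 35,"z": 0,"rx": 0,"ry": 0,"rz": 0},{"grip": 1,"x": -22,"y": 62,"z": 0,"rx": 0,"ry": 0,"rz": 0},{"grip": 1,"x": -34,"y": 95,"z": 0,"rx": 0,"ry": 0,"rz": 0},{"grip": 1,"x": -46,"y": 130,"z": 0,"rx": 0,"ry": 0,"rz": 0},{"grip": 1,"x": -58,"y": 165,"z": 0,"rx": 0,"ry": 0,"rz": 0.5},{"grip": 1,"x": -71,"y": 200,"z": 0,"rx": 0,"ry": 0,"rz": 1},{"grip": 1,"x": -83,"y": 235,"z": 0,"rx": 0,"ry": 0,"rz": 1},{"grip": 1,"x": -96,"y": 270,"z": 0,"rx": 0,"ry": 0,"rz": 1.5},{"grip": 1,"x": -108,"y": 305,"z": 0,"rx": 0,"ry": 0,"rz": 2.1},{"grip": 1,"x": -121,"y": 340,"z": 0,"rx": 0,"ry": 0,"rz": 2.1},{"grip": 1,"x": -133,"y": 375,"z": 0,"rx": 0,"ry": 0,"rz": 2.1}]'

```text
time: 7.1
tool_pos: [0.5056, 0.0792, 0.2601]
tool_rot: [[-0.978, -0.21, -0.003], [-0.21, 0.978, 0.001], [0.003, 0.001, -1.0]]
force: [0.2, -0.9, -2.5]
opening: 0.009
grip_force: 58.5
```

```bash
cat > st.py <<'E'
from h import *
# state in the rack frame: TCP relative to seam centre S, cartridge bottom height, force along rack axes
s=monitor.sense();R=s['tool_rot'];th=np.radians(12.1);ex=np.array([np.cos(th),np.sin(th),0]);ey=np.array([-ex[1],ex[0],0])
S=np.array([.524,.251,0]);d=s['tool_pos']-S
print('t',s['time'],'rack x,y mm',d@ex*1e3,d@ey*1e3,'bottom',(s['tool_pos'][2]-.1006)*1e3,'F',s['force']@ex,s['force']@ey,s['force'][2],'M',s['torque'],'yaw',np.degrees(np.arctan2(-R[0,1],R[1,1])),'z',R[:,2],'op',s['opening'],s['grip_force'])
print('tool delta to seam',R.T@(S-s['tool_pos'])*1e3)
E
python3 st.py
```

```text
t 7.1 rack x,y mm -54.035035221777456 -164.13740031109833 bottom 159.54167576156422 F 0.03517658446144592 -0.9662721077460299 -2.5318063156570023 M [-0.0506 -0.0085 -0.0202] yaw 12.114459587410408 z [-0.0032  0.0007 -1.    ] op 0.008978812321704211 58.50080966949463
tool delta to seam [-54.8578 163.7813 260.1939]
```

>>> drive_tool --plan '[{"grip": 1,"x": -12,"y": 34,"z": 0,"rx": 0,"ry": 0,"rz": 0},{"grip": 1,"x": -22,"y": 66,"z": 0,"rx": 0,"ry": 0,"rz": 0},{"grip": 1,"x": -32,"y": 96,"z": 0,"rx": 0,"ry": 0,"rz": 0},{"grip": 1,"x": -40,"y": 122,"z": 0,"rx": 0,"ry": 0,"rz": 0},{"grip": 1,"x": -46,"y": 142,"z": 0,"rx": 0,"ry": 0,"rz": 0},{"grip": 1,"x": -50,"y": 155,"z": 0,"rx": 0,"ry": 0,"rz": 0},{"grip": 1,"x": -53,"y": 161,"z": 0,"rx": 0,"ry": 0,"rz": 0},{"grip": 1,"x": -53,"y": 163,"z": 0,"rx": 0,"ry": 0,"rz": 0},{"grip": 1,"x": -53,"y": 163,"z": 0,"rx": 0,"ry": 0,"rz": 0},{"grip": 1,"x": -53,"y": 163,"z": 0,"rx": 0,"ry": 0,"rz": 0},{"grip": 1,"x": -53,"y": 163,"z": 0,"rx": 0,"ry": 0,"rz": 0}]'

```text
time: 8.2
tool_pos: [0.5251, 0.2463, 0.2614]
tool_rot: [[-0.978, -0.208, -0.0], [-0.208, 0.978, -0.0], [0.0, -0.0, -1.0]]
force: [-0.6, -0.8, -1.7]
opening: 0.0095
grip_force: 58.6
```

```bash
python3 st.py
```

```text
t 8.2 rack x,y mm 0.057051816045705646 -4.83687797034058 bottom 160.7641683176951 F -0.7445570561689544 -0.6242673540824589 -1.7377720516688226 M [ 0.0385 -0.0702 -0.0168] yaw 12.021764006275498 z [-0.0001 -0.0002 -1.    ] op 0.009460029630581672 58.561885356903076
tool delta to seam [  0.0166   4.8855 261.3633]
```

>>> drive_tool --plan '[{"grip": 1,"x": 0,"y": 2,"z": 10,"rx": 0,"ry": 0,"rz": 0},{"grip": 1,"x": 0,"y": 4,"z": 22,"rx": 0,"ry": 0,"rz": 0},{"grip": 1,"x": 0,"y": 6,"z": 34,"rx": 0,"ry": 0,"rz": 0},{"grip": 1,"x": 0,"y": 6,"z": 42,"rx": 0,"ry": 0,"rz": 0},{"grip": 1,"x": 0,"y": 6,"z": 46,"rx": 0,"ry": 0,"rz": 0},{"grip": 1,"x": 0,"y": 6,"z": 47,"rx": 0,"ry": 0,"rz": 0},{"grip": 1,"x": 0,"y": 6,"z": 47,"rx": 0,"ry": 0,"rz": 0},{"grip": 1,"x": 0,"y": 6,"z": 47,"rx": 0,"ry": 0,"rz": 0}]'

```text
time: 9.0
tool_pos: [0.5242, 0.2531, 0.2148]
tool_rot: [[-0.978, -0.209, 0.001], [-0.209, 0.978, 0.0], [-0.001, 0.0, -1.0]]
force: [-0.5, 0.1, -2.5]
opening: 0.0089
grip_force: 58.6
```

```bash
python3 st.py; python3 look.py w5
python3 - <<'E'
from h import *
im=cv2.imread('pics/w5.png'); cv2.imwrite('pics/w5c.png',cv2.resize(cv2.convertScaleAbs(im[60:220,220:420],alpha=.9),None,fx=3.5,fy=3.5,interpolation=cv2.INTER_CUBIC))
E
```

```text
t 9.0 rack x,y mm 0.6168048439187493 1.9943422390021013 bottom 114.16412885230875 F -0.480540062732384 0.24679323056636418 -2.5059626342377577 M [-0.0481 -0.0297  0.0246] yaw 12.092796130104604 z [ 0.0011  0.0003 -1.    ] op 0.008890911309164234 58.60460937023163
tool delta to seam [  0.858   -1.9992 214.7633]
9.0 [0.5242 0.2531 0.2148] yaw 12.092796130104604 zax [ 0.0011  0.0003 -1.    ] [-0.5216  0.1406 -2.506 ]
```

View pics/w5c.png

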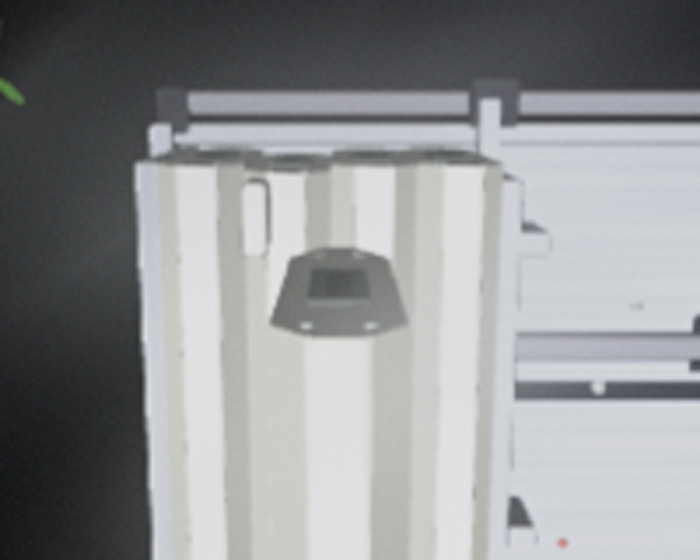

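The foot's near underside edge shows at crop (318–361,249), just right of the V between tops 2 and 3 (flat edges at columns ~307 and ~356 on row 235).

Run:
```python
from h import *
import pickle
m,s=pickle.load(open('w5.pkl','rb')); c=lambda x,y:(220+x/3.5,60+y/3.5)
th=np.radians(12.1);ex=np.array([np.cos(th),np.sin(th),0]);ey=np.array([-ex[1],ex[0],0])
f=lambda p,z:[(onz('wrist',c(*p),z,m)-s['tool_pos'])@v*1e3 for v in (ex,ey)]
print('foot',f((318,249),.114),f((361,249),.114)); print('V',f((307,235),.101),f((356,235),.101),'top2 far-right flat edges',f((305,170),.101),f((358,170),.101))
print('body top',f((306,337),.21),f((372,337),.21))
g=cv2.cvtColor(cv2.imread('pics/w5.png'),cv2.COLOR_BGR2GRAY)
for r in (110,120,126,131): print(r,np.array(g[r,295:345]))
```

```text
foot [np.float64(-47.721941569605214), np.float64(-3.9064967683412046)] [np.float64(-47.72183410681129), np.float64(4.4506389121057826)]
V [np.float64(-48.988961489364776), np.float64(-6.3271362961272795)] [np.float64(-48.98888558173107), np.float64(3.671783131936216)] top2 far-right flat edges [np.float64(-61.878709136655985), np.float64(-6.6369667718437695)] [np.float64(-61.87888390710992), np.float64(4.01323792038882)]
body top [np.float64(-48.78642427721325), np.float64(-4.001583555779898)] [np.float64(-48.78605325441705), np.float64(3.9276433793332357)]
110 [202 234 244 244 244 243 242 240 239 238 237 231 211 196 196 196 197 195
 199 208 220 219 219 217 220 222 233 244 246 246 246 246 246 246 247 246
 245 234 200 196 198 198 196 203 217 222 221 221 222 220]
120 [224 160 203 247 246 246 246 246 246 246 246 240 218 198 199 198 199 199
 200 209 221 223 223 222 220 217 223 245 247 248 247 247 247 247 248 247
 245 230 200 198 198 198 199 205 219 223 222 224 223 223]
126 [230 175 207 248 248 247 246 247 247 247 247 240 207 197 199 200 200 200
 201 209 224 225 224 225 223 220 228 246 248 248 248 248 247 248 248 248
 244 226 201 200 200 201 203 208 223 225 223 224 225 225]
131 [227 210 247 248 248 248 247 248 248 249 249 237 202 179 167 155 150 139
 135 136 134 133 133 134 134 143 160 180 207 219 235 240 247 249 249 249
 243 220 200 200 202 201 201 211 224 225 225 225 224 224]
```

>>> drive_tool --plan '[{"grip": 1,"x": 0,"y": -0.6,"z": 5,"rx": 0,"ry": 0,"rz": 0},{"grip": 1,"x": 0,"y": -1.2,"z": 10,"rx": 0,"ry": 0,"rz": 0},{"grip": 1,"x": 0,"y": -1.2,"z": 14,"rx": 0,"ry": 0,"rz": 0},{"grip": 1,"x": 0,"y": -1.2,"z": 16.5,"rx": 0,"ry": 0,"rz": 0},{"grip": 1,"x": 0,"y": -1.2,"z": 16.5,"rx": 0,"ry": 0,"rz": 0},{"grip": 1,"x": 0,"y": -1.2,"z": 16.5,"rx": 0,"ry": 0,"rz": 0}]'

```text
time: 9.65
tool_pos: [0.5241, 0.2516, 0.1978]
tool_rot: [[-0.978, -0.21, 0.0], [-0.21, 0.978, -0.001], [0.0, -0.001, -1.0]]
force: [-0.1, -1.5, -0.8]
opening: 0.0089
grip_force: 58.6
```

```bash
python3 st.py
```

```text
t 9.65 rack x,y mm 0.2207941541426074 0.5646848354043175 bottom 97.1713749736595 F -0.39048018079772995 -1.4700961303494389 -0.8057433091029212 M [-0.2887 -0.0842 -0.0839] yaw 12.098000199667403 z [ 0.     -0.0005 -1.    ] op 0.008926870108463233 58.61619293689728
tool delta to seam [  0.2035  -0.4652 197.7717]
```

>>> drive_tool --plan '[{"grip": 1,"x": 0,"y": 0.6,"z": 1,"rx": 0,"ry": 0,"rz": 0},{"grip": 1,"x": 0,"y": 1.2,"z": 2,"rx": 0,"ry": 0,"rz": 0},{"grip": 1,"x": 0,"y": 1.8,"z": 3,"rx": 0,"ry": 0,"rz": 0},{"grip": 1,"x": 0,"y": 2.4,"z": 4,"rx": 0,"ry": 0,"rz": 0},{"grip": 1,"x": 0,"y": 3,"z": 5,"rx": 0,"ry": 0,"rz": 0},{"grip": 1,"x": 0,"y": 3,"z": 5,"rx": 0,"ry": 0,"rz": 0}]'

```text
time: 10.25
tool_pos: [0.524, 0.2547, 0.1931]
tool_rot: [[-0.978, -0.21, 0.002], [-0.21, 0.978, -0.0], [-0.002, -0.001, -1.0]]
force: [2.4, -4.2, 2.9]
opening: 0.0087
grip_force: 59.3
```

```bash
python3 st.py
```

```text
t 10.25 rack x,y mm 0.7979610381456728 3.567151798006306 bottom 92.49809661787583 F 1.4877439020921597 -4.6064379928089085 2.9226522542352384 M [-1.0631 -0.3053 -0.0711] yaw 12.105673250636194 z [ 0.0016 -0.0002 -1.    ] op 0.008721015051308793 59.32639539241791
tool delta to seam [  1.0949  -3.4563 193.0987]
```

>>> drive_tool --plan '[{"grip": 1,"x": 0,"y": 0.5,"z": 1,"rx": 0,"ry": 0,"rz": 0},{"grip": 1,"x": 0,"y": 0.9,"z": 2,"rx": 0,"ry": 0,"rz": 0},{"grip": 1,"x": 0,"y": 1.3,"z": 3,"rx": 0,"ry": 0,"rz": 0},{"grip": 1,"x": 0,"y": 1.7,"z": 4,"rx": 0,"ry": 0,"rz": 0},{"grip": 1,"x": 0,"y": 2.1,"z": 5,"rx": 0,"ry": 0,"rz": 0},{"grip": 1,"x": 0,"y": 2.4,"z": 6,"rx": 0,"ry": 0,"rz": 0},{"grip": 1,"x": 0,"y": 2.8,"z": 7,"rx": 0,"ry": 0,"rz": 0},{"grip": 1,"x": 0,"y": 3.1,"z": 8,"rx": 0,"ry": 0,"rz": 0},{"grip": 1,"x": 0,"y": 3.1,"z": 8,"rx": 0,"ry": 0,"rz": 0}]'

```text
time: 11.15
tool_pos: [0.5225, 0.2577, 0.1845]
tool_rot: [[-0.978, -0.21, -0.001], [-0.21, 0.978, -0.0], [0.001, -0.0, -1.0]]
force: [0.9, -3.9, 0.2]
opening: 0.0091
grip_force: 58.9
```

```bash
python3 st.py
```

```text
t 11.15 rack x,y mm -0.02580827758028044 6.9016157372450335 bottom 83.89825539754256 F 0.04576628935127463 -4.027728997121349 0.21721909561044755 M [-1.1338 -0.2729 -0.0914] yaw 12.09838701954781 z [-0.0005 -0.0002 -1.    ] op 0.009102624151169211 58.89320611953735
tool delta to seam [ -0.1325  -6.8875 184.4987]
```

Forces are steady, about equal to the spring load. I'll continue the wedge to full thickness.

>>> drive_tool --plan '[{"grip": 1,"x": 0,"y": 0.4,"z": 1,"rx": 0,"ry": 0,"rz": 0},{"grip": 1,"x": 0,"y": 0.7,"z": 2,"rx": 0,"ry": 0,"rz": 0},{"grip": 1,"x": 0,"y": 1.1,"z": 3,"rx": 0,"ry": 0,"rz": 0},{"grip": 1,"x": 0,"y": 1.4,"z": 4,"rx": 0,"ry": 0,"rz": 0},{"grip": 1,"x": 0,"y": 1.8,"z": 5,"rx": 0,"ry": 0,"rz": 0},{"grip": 1,"x": 0,"y": 2.2,"z": 6,"rx": 0,"ry": 0,"rz": 0},{"grip": 1,"x": 0,"y": 2.5,"z": 7,"rx": 0,"ry": 0,"rz": 0},{"grip": 1,"x": 0,"y": 2.8,"z": 8,"rx": 0,"ry": 0,"rz": 0},{"grip": 1,"x": 0,"y": 2.8,"z": 9.5,"rx": 0,"ry": 0,"rz": 0},{"grip": 1,"x": 0,"y": 2.8,"z": 11,"rx": 0,"ry": 0,"rz": 0},{"grip": 1,"x": 0,"y": 2.8,"z": 11,"rx": 0,"ry": 0,"rz": 0}]'

```text
time: 12.25
tool_pos: [0.5219, 0.2606, 0.1733]
tool_rot: [[-0.978, -0.209, -0.001], [-0.209, 0.978, 0.0], [0.001, 0.0, -1.0]]
force: [1.6, -4.8, -1.4]
opening: 0.0089
grip_force: 58.8
```

```bash
python3 st.py
```

```text
t 12.25 rack x,y mm -0.017172906781910326 9.839092426745884 bottom 72.71394304235959 F 0.5483781344842932 -4.980561304998996 -1.4026636993266743 M [-0.9772 -0.3331 -0.0846] yaw 12.084789455927018 z [-0.0007  0.0002 -1.    ] op 0.008940279473599329 58.7521755695343
tool delta to seam [ -0.125   -9.8892 173.311 ]
```

>>> drive_tool --plan '[{"grip": 1,"x": 0,"y": 0,"z": 3,"rx": 0,"ry": 0,"rz": 0},{"grip": 1,"x": 0,"y": 0,"z": 7,"rx": 0,"ry": 0,"rz": 0},{"grip": 1,"x": 0,"y": 0,"z": 11,"rx": 0,"ry": 0,"rz": 0},{"grip": 1,"x": 0,"y": 0,"z": 15,"rx": 0,"ry": 0,"rz": 0},{"grip": 1,"x": 0,"y": 0,"z": 19,"rx": 0,"ry": 0,"rz": 0},{"grip": 1,"x": 0,"y": 0,"z": 23,"rx": 0,"ry": 0,"rz": 0},{"grip": 1,"x": 0,"y": 0,"z": 26,"rx": 0,"ry": 0,"rz": 0},{"grip": 1,"x": 0,"y": 0,"z": 29,"rx": 0,"ry": 0,"rz": 0},{"grip": 1,"x": 0,"y": 0,"z": 29,"rx": 0,"ry": 0,"rz": 0}]'

```text
time: 13.15
tool_pos: [0.5217, 0.2605, 0.144]
tool_rot: [[-0.978, -0.209, -0.001], [-0.209, 0.978, -0.0], [0.001, 0.0, -1.0]]
force: [1.1, -4.3, -2.1]
opening: 0.0092
grip_force: 58.7
```

```bash
python3 st.py
```

```text
t 13.15 rack x,y mm -0.22210809193263056 9.74113142419615 bottom 43.42549639560595 F 0.1659296349380429 -4.430535484651142 -2.1030370666583122 M [-0.8785 -0.2001 -0.0752] yaw 12.08810120460812 z [-0.0012 -0.0001 -1.    ] op 0.009159785863060068 58.65147292613983
tool delta to seam [ -0.3925  -9.7604 144.0238]
```

>>> drive_tool --plan '[{"grip": 1,"x": 0,"y": 0,"z": 3,"rx": 0,"ry": 0,"rz": 0},{"grip": 1,"x": 0,"y": 0,"z": 7,"rx": 0,"ry": 0,"rz": 0},{"grip": 1,"x": 0,"y": 0,"z": 11,"rx": 0,"ry": 0,"rz": 0},{"grip": 1,"x": 0,"y": 0,"z": 15,"rx": 0,"ry": 0,"rz": 0},{"grip": 1,"x": 0,"y": 0,"z": 18,"rx": 0,"ry": 0,"rz": 0},{"grip": 1,"x": 0,"y": 0,"z": 21,"rx": 0,"ry": 0,"rz": 0},{"grip": 1,"x": 0,"y": 0,"z": 23.5,"rx": 0,"ry": 0,"rz": 0},{"grip": 1,"x": 0,"y": 0,"z": 26,"rx": 0,"ry": 0,"rz": 0},{"grip": 1,"x": 0,"y": 0,"z": 26,"rx": 0,"ry": 0,"rz": 0},{"grip": 1,"x": 0,"y": 0,"z": 26,"rx": 0,"ry": 0,"rz": 0}]'

```text
time: 14.15
tool_pos: [0.522, 0.2604, 0.1186]
tool_rot: [[-0.978, -0.209, -0.0], [-0.209, 0.978, -0.0], [0.0, -0.0, -1.0]]
force: [0.3, -5.3, -3.1]
opening: 0.0087
grip_force: 58.9
```

```bash
python3 st.py
```

```text
t 14.15 rack x,y mm 0.04883459678430157 9.644400967231432 bottom 17.965759062423427 F -0.852639754739443 -5.192056536614603 -3.0669129402842428 M [-0.9677 -0.2466 -0.0801] yaw 12.091971701187093 z [-0.0004 -0.0002 -1.    ] op 0.008725927253824048 58.94982039928436
tool delta to seam [ -0.0086  -9.635  118.5665]
```

Bottom at about 18 mm, not yet touching the rail. Feeling down 1 mm per row.

>>> drive_tool --plan '[{"grip": 1,"x": 0,"y": 0,"z": 1,"rx": 0,"ry": 0,"rz": 0},{"grip": 1,"x": 0,"y": 0,"z": 2,"rx": 0,"ry": 0,"rz": 0},{"grip": 1,"x": 0,"y": 0,"z": 3,"rx": 0,"ry": 0,"rz": 0},{"grip": 1,"x": 0,"y": 0,"z": 3.7,"rx": 0,"ry": 0,"rz": 0},{"grip": 1,"x": 0,"y": 0,"z": 4.4,"rx": 0,"ry": 0,"rz": 0},{"grip": 1,"x": 0,"y": 0,"z": 4.4,"rx": 0,"ry": 0,"rz": 0}]'

```text
time: 14.75
tool_pos: [0.5223, 0.2605, 0.1145]
tool_rot: [[-0.978, -0.209, 0.0], [-0.209, 0.978, 0.0], [-0.0, -0.0, -1.0]]
force: [1.6, -4.6, -0.9]
opening: 0.0089
grip_force: 59.1
```

```bash
python3 st.py
```

```text
t 14.75 rack x,y mm 0.32600398562245836 9.656453006912317 bottom 13.859688444037275 F 0.6054597033806596 -4.794379848307005 -0.8976546921992089 M [-0.9939 -0.3121 -0.0546] yaw 12.090770855328017 z [ 0.0003  0.     -1.    ] op 0.008851292037201341 59.13115918636322
tool delta to seam [  0.3596  -9.6501 114.4601]
```

>>> drive_tool --plan '[{"grip": 1,"x": 0,"y": 0,"z": 0.5,"rx": 0,"ry": 0,"rz": 0},{"grip": 1,"x": 0,"y": 0,"z": 1,"rx": 0,"ry": 0,"rz": 0},{"grip": 1,"x": 0,"y": 0,"z": 1,"rx": 0,"ry": 0,"rz": 0},{"grip": 1,"x": 0,"y": 0,"z": 1,"rx": 0,"ry": 0,"rz": 0}]'

```text
time: 15.15
tool_pos: [0.5225, 0.2605, 0.1142]
tool_rot: [[-0.978, -0.21, 0.001], [-0.21, 0.978, 0.0], [-0.001, -0.0, -1.0]]
force: [0.6, -5.5, 4.0]
opening: 0.0091
grip_force: 59.7
```

```bash
python3 st.py
```

```text
t 15.15 rack x,y mm 0.4985976090209186 9.64823266574318 bottom 13.641273545727195 F -0.5684445592761092 -5.526491118885958 4.039482812298524 M [-1.054  -0.0559 -0.0552] yaw 12.096531656831614 z [ 0.0008  0.0001 -1.    ] op 0.009086172544673478 59.70439910888672
tool delta to seam [  0.5934  -9.6358 114.2419]
```

Contact on the rail (Fz up 6 N). The moment hints at the −x side, so I'll slide that way (tool +x), watching z and Fx.

>>> drive_tool --plan '[{"grip": 1,"x": 1,"y": 0,"z": 0,"rx": 0,"ry": 0,"rz": 0},{"grip": 1,"x": 2,"y": 0,"z": 0,"rx": 0,"ry": 0,"rz": 0},{"grip": 1,"x": 3,"y": 0,"z": 0,"rx": 0,"ry": 0,"rz": 0},{"grip": 1,"x": 4,"y": 0,"z": 0,"rx": 0,"ry": 0,"rz": 0},{"grip": 1,"x": 5,"y": 0,"z": 0,"rx": 0,"ry": 0,"rz": 0},{"grip": 1,"x": 5,"y": 0,"z": 0,"rx": 0,"ry": 0,"rz": 0}]'

```text
time: 15.75
tool_pos: [0.5191, 0.2598, 0.1144]
tool_rot: [[-0.978, -0.21, 0.004], [-0.21, 0.978, 0.001], [-0.005, 0.0, -1.0]]
force: [2.4, -4.2, 1.8]
opening: 0.0092
grip_force: 59.4
```

```bash
python3 st.py
```

```text
t 15.75 rack x,y mm -2.9194879547368857 9.649960098841289 bottom 13.79714495458513 F 1.4223798305084259 -4.586242272298931 1.7786771517590034 M [-0.973  -0.5269 -0.1005] yaw 12.095006694478977 z [ 0.0045  0.001  -1.    ] op 0.009176816428231108 59.39159452915192
tool delta to seam [ -2.394   -9.6537 114.409 ]
```

>>> drive_tool --plan '[{"grip": 1,"x": 1,"y": 0,"z": 0.2,"rx": 0,"ry": 0,"rz": 0},{"grip": 1,"x": 2,"y": 0,"z": 0.3,"rx": 0,"ry": 0,"rz": 0},{"grip": 1,"x": 3,"y": 0,"z": 0.3,"rx": 0,"ry": 0,"rz": 0},{"grip": 1,"x": 3,"y": 0,"z": 0.3,"rx": 0,"ry": 0,"rz": 0},{"grip": 1,"x": 3,"y": 0,"z": 0.3,"rx": 0,"ry": 0,"rz": 0}]'

```text
time: 16.25
tool_pos: [0.5148, 0.2589, 0.1133]
tool_rot: [[-0.978, -0.209, 0.001], [-0.209, 0.978, 0.0], [-0.001, -0.0, -1.0]]
force: [0.4, -5.0, -0.5]
opening: 0.0089
grip_force: 59.1
```

```bash
python3 st.py
```

```text
t 16.25 rack x,y mm -7.31574766036048 9.650573910416162 bottom 12.668951364370878 F -0.6930698337645493 -4.915409984003032 -0.5494908725598089 M [-1.0089 -0.3412 -0.0742] yaw 12.09220530198442 z [ 0.0012  0.0002 -1.    ] op 0.008911509422700076 59.14461135864258
tool delta to seam [ -7.184   -9.6483 113.2776]
```

The foot dropped by 1 mm with Fz back to free: the notch is over the rail. Lowering carefully.

>>> drive_tool --plan '[{"grip": 1,"x": 0,"y": 0,"z": 0.7,"rx": 0,"ry": 0,"rz": 0},{"grip": 1,"x": 0,"y": 0,"z": 1.4,"rx": 0,"ry": 0,"rz": 0},{"grip": 1,"x": 0,"y": 0,"z": 2.1,"rx": 0,"ry": 0,"rz": 0},{"grip": 1,"x": 0,"y": 0,"z": 2.8,"rx": 0,"ry": 0,"rz": 0},{"grip": 1,"x": 0,"y": 0,"z": 2.8,"rx": 0,"ry": 0,"rz": 0}]'

```text
time: 16.75
tool_pos: [0.5144, 0.2588, 0.1102]
tool_rot: [[-0.978, -0.21, 0.0], [-0.21, 0.978, -0.0], [-0.0, -0.0, -1.0]]
force: [1.4, -4.8, -2.2]
opening: 0.009
grip_force: 59.1
```

```bash
python3 st.py
```

```text
t 16.75 rack x,y mm -7.748216356369967 9.642021239046114 bottom 9.612201012063725 F 0.4101425699265619 -4.978854574616136 -2.168041060095528 M [-0.9677 -0.2613 -0.0998] yaw 12.095405208148442 z [ 0.0001 -0.0001 -1.    ] op 0.008957630230698744 59.05095398426056
tool delta to seam [ -7.7379  -9.6323 110.2138]
```

>>> drive_tool --plan '[{"grip": 1,"x": 0,"y": 0,"z": 0.8,"rx": 0,"ry": 0,"rz": 0},{"grip": 1,"x": 0,"y": 0,"z": 1.6,"rx": 0,"ry": 0,"rz": 0},{"grip": 1,"x": 0,"y": 0,"z": 2.4,"rx": 0,"ry": 0,"rz": 0},{"grip": 1,"x": 0,"y": 0,"z": 3.2,"rx": 0,"ry": 0,"rz": 0},{"grip": 1,"x": 0,"y": 0,"z": 4,"rx": 0,"ry": 0,"rz": 0},{"grip": 1,"x": 0,"y": 0,"z": 4.3,"rx": 0,"ry": 0,"rz": 0},{"grip": 1,"x": 0,"y": 0,"z": 4.3,"rx": 0,"ry": 0,"rz": 0}]'

```text
time: 17.45
tool_pos: [0.5144, 0.2588, 0.1066]
tool_rot: [[-0.978, -0.21, 0.0], [-0.21, 0.978, -0.0], [-0.0, -0.0, -1.0]]
force: [0.2, -4.9, 1.7]
opening: 0.0089
grip_force: 59.7
```

```bash
python3 st.py
```

```text
t 17.45 rack x,y mm -7.7297003198906395 9.620971941567701 bottom 5.959848139163365 F -0.8147316484683075 -4.874898951145371 1.6709984393196746 M [-1.0833 -0.0366 -0.1101] yaw 12.093620951416323 z [ 0.0003 -0.0001 -1.    ] op 0.008933745550987544 59.73432183265686
tool delta to seam [ -7.7026  -9.6062 106.5631]
```

Fully seated: bottom at 6.0 mm with floor contact. I'll ease the side load off, then release.

>>> drive_tool --plan '[{"grip": 1,"x": 0,"y": -0.3,"z": -0.2,"rx": 0,"ry": 0,"rz": 0},{"grip": 1,"x": 0,"y": -0.6,"z": -0.3,"rx": 0,"ry": 0,"rz": 0},{"grip": 1,"x": 0,"y": -0.6,"z": -0.3,"rx": 0,"ry": 0,"rz": 0}]'

```text
time: 17.75
tool_pos: [0.5145, 0.2586, 0.1066]
tool_rot: [[-0.978, -0.209, 0.0], [-0.209, 0.978, 0.001], [-0.0, 0.001, -1.0]]
force: [-0.0, -4.1, 2.3]
opening: 0.009
grip_force: 59.5
```

```bash
python3 st.py
```

```text
t 17.75 rack x,y mm -7.736169352208401 9.424110802838134 bottom 5.957720681842985 F -0.8938714877136886 -4.0354733898567074 2.2589619340834863 M [-0.6864 -0.064  -0.0541] yaw 12.081109300200225 z [ 0.0002  0.0006 -1.    ] op 0.009044914617538093 59.54881310462952
tool delta to seam [ -7.7093  -9.4836 106.5544]
```

>>> drive_tool --plan '[{"grip": 1,"x": 0,"y": -0.3,"z": -0.2,"rx": 0,"ry": 0,"rz": 0},{"grip": 1,"x": 0,"y": -0.5,"z": -0.2,"rx": 0,"ry": 0,"rz": 0},{"grip": 1,"x": 0,"y": -0.5,"z": -0.2,"rx": 0,"ry": 0,"rz": 0},{"grip": 0.85,"x": 0,"y": -0.5,"z": -0.2,"rx": 0,"ry": 0,"rz": 0},{"grip": 0.75,"x": 0,"y": -0.5,"z": -0.2,"rx": 0,"ry": 0,"rz": 0},{"grip": 0.65,"x": 0,"y": -0.5,"z": -0.2,"rx": 0,"ry": 0,"rz": 0},{"grip": 0.5,"x": 0,"y": -0.5,"z": -0.2,"rx": 0,"ry": 0,"rz": 0},{"grip": 0.5,"x": 0,"y": -0.5,"z": -0.2,"rx": 0,"ry": 0,"rz": 0},{"grip": 0.5,"x": 0,"y": -0.5,"z": -0.2,"rx": 0,"ry": 0,"rz": 0}]'

```text
time: 18.65
tool_pos: [0.5145, 0.2578, 0.1064]
tool_rot: [[-0.978, -0.209, -0.0], [-0.209, 0.978, 0.0], [0.0, 0.0, -1.0]]
force: [0.9, -0.4, 0.1]
opening: 0.0214
grip_force: 0.0
```

```bash
python3 st.py
```

```text
t 18.65 rack x,y mm -7.837433707160323 8.611042744100178 bottom 5.841667732088052 F 0.7865356280661993 -0.59887372672753 0.08030628052693087 M [-0.0015  0.03    0.0325] yaw 12.089612415800348 z [-0.0001  0.     -1.    ] op 0.021441226377901777 0.0
tool delta to seam [ -7.8491  -8.6162 106.4404]
```

Released without any force. Retreating straight up.

>>> drive_tool --plan '[{"grip": 0.3,"x": 0,"y": 0,"z": -2,"rx": 0,"ry": 0,"rz": 0},{"grip": 0.2,"x": 0,"y": 0,"z": -6,"rx": 0,"ry": 0,"rz": 0},{"grip": 0.2,"x": 0,"y": 0,"z": -14,"rx": 0,"ry": 0,"rz": 0},{"grip": 0.2,"x": 0,"y": 0,"z": -28,"rx": 0,"ry": 0,"rz": 0},{"grip": 0.2,"x": 0,"y": 0,"z": -48,"rx": 0,"ry": 0,"rz": 0},{"grip": 0.2,"x": 20,"y": 0,"z": -75,"rx": 0,"ry": 0,"rz": 0},{"grip": 0.2,"x": 45,"y": 0,"z": -105,"rx": 0,"ry": 0,"rz": 0},{"grip": 0.2,"x": 60,"y": 0,"z": -140,"rx": 0,"ry": 0,"rz": 0},{"grip": 0.2,"x": 60,"y": 0,"z": -180,"rx": 0,"ry": 0,"rz": 0},{"grip": 0.2,"x": 60,"y": 0,"z": -200,"rx": 0,"ry": 0,"rz": 0},{"grip": 0.2,"x": 60,"y": 0,"z": -200,"rx": 0,"ry": 0,"rz": 0}]'

```text
time: 19.75
tool_pos: [0.4578, 0.2459, 0.3109]
tool_rot: [[-0.978, -0.21, 0.009], [-0.21, 0.978, 0.003], [-0.009, 0.001, -1.0]]
force: [-0.4, -0.2, -0.1]
opening: 0.0343
grip_force: 0.0
```

```bash
python3 look.py w6
python3 - <<'E'
import cv2
im=cv2.imread('pics/w6.png')[110:290,230:430]; cv2.imwrite('pics/w6c.png',cv2.resize(cv2.convertScaleAbs(im,alpha=0.9),None,fx=3.3,fy=3.3,interpolation=cv2.INTER_CUBIC))
E
```

```text
19.75 [0.4578 0.2459 0.3109] yaw 12.109795411696581 zax [ 0.0092  0.0026 -1.    ] [-0.3615 -0.2422 -0.1499]
```

View pics/w6c.png

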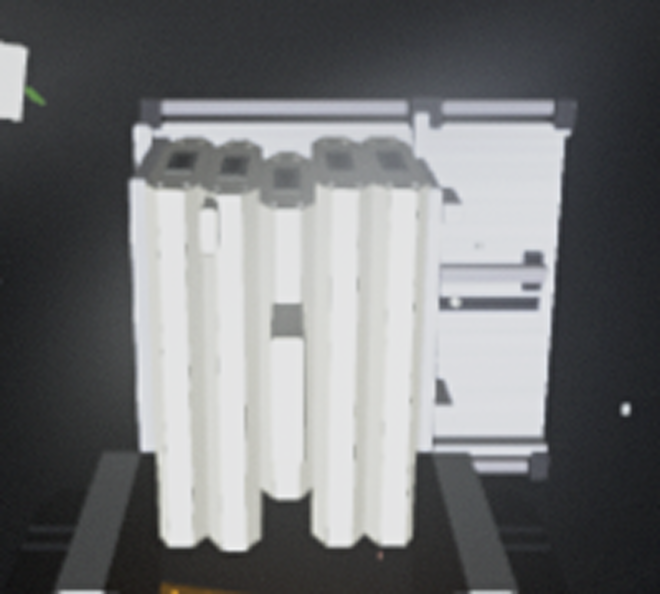

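The cartridge (handle at crop (287,400)) sits third in the row. It is right beside the tabbed one (tab at (209,225)) on the spring-plate side, and all five stand upright and packed. Handing in.

```bash
python3 -c "
from station import ctrl; print(ctrl.hand_in())"
```

```text
the job is handed in; nothing more can be done
None
```

The cartridge is seated on the rack floor with its notch over the rail, right beside the tabbed cartridge on the spring-plate side. The row was upright and packed in the last picture. I let go with no force on the gripper and handed the job in at about 20 s.

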